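Feel which spindle pin is reversed and rack all three alike

ROBOT

A 7-joint arm with a two-finger parallel gripper is mounted at the origin on a cart in front of the work surface, level with it; the furniture and walls round the work are solid. World frame = base frame: x ahead of the robot, y to its left, z up, the work surface at z = 0. Lengths are in m, angles in rad, forces in N, time in s.
With the tool pointing down it reaches from about 0.425 to 0.875 m from the base axis. Payload 4.7 kg.
Tool frame: the origin (TCP) lies midway between the tips of the shut fingers; the grasp point (between the pads) lies 19 mm behind it (ctrl.grip_point_offset is the distance from the TCP to the grasp point, in m); z points along the fingers, y is the line along which they close (so a half turn about z gives the same grasp; the last joint's range is limited). The gripper opens to 87 mm and grips with 3 to 60 N. Pads are 19 mm wide; open, the fingers measure 117 mm over their backs; the gripper's body (75 mm by 190 mm) begins 51 mm behind the grasp point.
Start: joints at [1.164, 0.321, -0.07, 1.45, 0.023, 1.371, -0.057], TCP at [0.266, -0.593, 0.223] pointing down, gripper open.
Joint ranges: [-2.86, 2.86], [-0.3, 2.09], [-1.38, 1.24], [0.06, 2.45], [-1.56, 4.7], [0.09, 2.05], [-2.69, 2.69]. Speed limits (rad/s): [2.57, 2.57, 3.14, 3.14, 3.14, 3.14, 3.14].

INTERFACE

Orientations are given as a rotation vector (axis times angle).
In Python, from bench import ctrl gives the robot as it stands.
- The arm moves only by the tool move_arm, never from a script. Its argument "increments" is text: rows parted by semicolons, each of 7 numbers parted by spaces: the shift along the world's x, y, z in mm, then the turn, a rotation vector about the world's x, y, z in degrees, then the closure in counts, from 0 (fully open) to 255 (shut). A call has exactly 8 rows; each row shifts and turns the commanded pose from where the row before left it; what a row does not reach is not made up. A row lasts 1/12 s, in which the tool goes at most 41.7 mm and 7.16 degrees, less where a joint would pass 70% of its speed; a pose out of reach is approached as far as the arm can. A call with a gripper value outside its range is refused whole. The fingers move at their own pace and stop on an object; "grip_force" is the grip in N (left out, the last holds). Time passes only in rows, so rows that do not move let the fingers close, or fill a call up. It gives the time, the measured TCP pose, the force, the opening and the grip force at its end, in the units of the state.
- ctrl.get_state(): the state, without advancing time (a new reading comes with each control period).
- ctrl.get_image(name): name is "side" or "top" or "wrist"; returns a dict with "frame" (420x560x3 uint8, red, green, blue), "depth" (420x560 float32, m along the optical axis (not along the pixel's ray), 0 where there is no reading), "fx", "fy", "cx", "cy" (pixels), "position" and "orientation" of the camera in the world. Camera axes: x right, y down, z forward; pixel columns grow to the right and rows downward; lengths in m; the calibration is good to about 2 mm. The wrist camera is an equidistant fisheye: a pixel r from the principal point sees the ray r / f radians off the axis. A picture is of the moment at which its call begins.
- ctrl.close_job(): hands the job in; it is judged then, once.
Trained networks look in a picture, given as the dict that the camera call returned (one of the last four; its "shot" number tells which), for a name from the list of things; names that differ only in an ending like _2 or _b are one class to them, and where a whole thing is asked for, a point or a joint stands for the part that bears it (a point fixed in the world has none). Each returns a list of dicts, best first, with "score" (0 to 1); they miss things now and then, are a little off and sometimes report something else, mostly with a low value. They report only what shows in the picture. A call takes as long as a camera call.
- ctrl.find_in(target, picture): "centre" ([x, y, z] in m, in world coordinates, good to about 4 mm: the middle of the surface that is visible of it).
- ctrl.silhouettes(target, picture): "region" (420x560 bool, what is visible of it).
The state is a dict: "time": time; "joint_positions": joint angles; "qd": joint speeds; "joint_torque": joint torques, N m; "position": TCP position; "tool_rot": TCP orientation; "ft_force": force on the tool from outside, world axes, zero at the start; "torque": the same for the moment, N m; "grip_width": opening from 0.0 (shut) to 1.0 (fully open); "grip_force": force on a finger pad.
Only numpy, scipy, OpenCV 4.12 (cv2) and the standard library are available. Lean on these libraries where they do the work, as an engineer would, in place of code of your own. Each camera call takes 0.05 s, during which the arm holds its last target. There are 200 camera calls.

TASK

Three steel spindle pins lie in the blue pin rack, their leading ends hidden under its hood, and one of them is the wrong way round. First push each pin gently further in until it stops: with its chamfered end leading a pin slips under its sprung catch and goes fully home, but with its square end leading it stops dead against the catch and must not be forced. Then draw that one out, turn it end for end and push it fully home too, so that all three are home in the rack alike and let go, without disturbing the things standing around.

Things in the scene. Friction and masses are not known exactly. Their poses are not given: they have to be found in the camera images.
- rack: fixed pin rack: aluminium base plate 164 x 180 x 8 mm, blue hood along its far edge. Origin on the work surface below the middle; x = the way pins are pushed in (away from the robot, yaw within 0.3 rad), z up. In mm in its frame: plate x -72 to 92, y +-90; three lanes along x at y = 60, 0, -60, pin axis at z = 36. Over 60 N between a pin and rack or catch is forcing.
- home1 (a point): left lane (y = 60 in the rack's frame): where a pin's centre is when it is fully home (x = 5, z = 36; its outer end then stands at x = -70). Axes as the rack's.
- home2 (a point): middle lane (y = 0): the same point
- home3 (a point): right lane (y = -60): the same point
- mouth (a point): middle lane's hood mouth, on the pin axis (x = 36). The hood spans x 36 to 88, top z = 56; per lane a blind bore 19 wide, 17 high, to a solid stop at x = 80. At the start leading ends are at x 37 to 44 (pin centres -38 to -31). A pin drawn back with its centre at x = -42 is clear of the mouth, still lies safely on both posts and can be lifted straight up or laid back.
- catch_face (a point): middle lane, face of the sprung steel catch in the bore (x = 50 to 74; red stem through the roof), on the pin axis. The catch hangs 2.5 mm into the top of the pin's path, held down by 2.5 N. A square end stops dead here (pin centre at x = -25). A chamfered end lifts it 2.5 mm with a push of some 2 to 6 N and slides under it to the stop at x = 80 (pin centre x = 5).
- post (a point): middle lane, top of the near V-notch post (x -66 to -60). White slippery nylon (friction 0.15, as the whole rack). Each lane has two, the other at x 20 to 26; tops at z = 38, 31 wide. Between them the pin lies free, the plate (z = 8) 20 mm below it, so fingers can straddle it from above; neighbour pins are 60 away.
- pin_a: loose steel pin, 16 mm diameter, 150 mm long, 0.13 to 0.25 kg, black 24 mm band at its middle. Origin on its axis at mid-length; x along the axis. One end is cut square, the other has a cone-shaped chamfer 5 mm long that narrows it to 9 mm diameter; the pose does NOT tell which end is which and the pins differ in this. Starts in any lane of the rack.
- pin_b: loose steel pin, 16 mm diameter, 150 mm long, 0.13 to 0.25 kg, black 24 mm band at its middle. Origin on its axis at mid-length; x along the axis. One end is cut square, the other has a cone-shaped chamfer 5 mm long that narrows it to 9 mm diameter; the pose does NOT tell which end is which and the pins differ in this. Starts in any lane of the rack.
- pin_c: loose steel pin, 16 mm diameter, 150 mm long, 0.13 to 0.25 kg, black 24 mm band at its middle. Origin on its axis at mid-length; x along the axis. One end is cut square, the other has a cone-shaped chamfer 5 mm long that narrows it to 9 mm diameter; the pose does NOT tell which end is which and the pins differ in this. Starts in any lane of the rack.
- stain_jar: bystander: clear jar with black lid and blue content, 53 mm diameter, 99 high; origin under its centre
- tape_blue: bystander: roll of blue tape lying flat, 60 mm diameter, 18 high; origin under its centre
- petri: bystander: petri dish, 90 mm diameter, 16 high; origin under its centre
- timer: bystander: white bench timer, 57 x 61 x 19 mm; origin under its centre

How it is judged:
On the way:
1. every pin has been pushed in as far as its catch or beyond (pin centre past x = -28 mm in the rack's frame), all three together (x of each of pin_a, pin_b, pin_c in the frame of rack above -0.028 m), for 0.2 s.
At the end, for the whole second after the job is handed in: All three pins are fully home under their catches: centre within 4 mm of x = 5 mm in the rack's frame, in the lanes (within 6 mm sideways, 4 mm in height), at rest; the four bystanders stand within 20 mm of where they stood (x of pin_a in the frame of rack between 0.001 and 0.009 m and y of pin_a in the frame of rack between -0.066 and 0.066 m and z of pin_a in the frame of rack between 0.032 and 0.04 m and linear speed of each of pin_a, pin_b, pin_c below 0.02 m/s and x of pin_b in the frame of rack between 0.001 and 0.009 m and y of pin_b in the frame of rack between -0.066 and 0.066 m and z of pin_b in the frame of rack between 0.032 and 0.04 m and x of pin_c in the frame of rack between 0.001 and 0.009 m and y of pin_c in the frame of rack between -0.066 and 0.066 m and z of pin_c in the frame of rack between 0.032 and 0.04 m and distance of each of stain_jar, tape_blue, petri, timer from where it was at the start of the episode below 0.02 m); the robot touches nothing.
It fails at once if a pin is forced: more than 60 N between a pin and the rack or its catch (contact force between any of pin_a, pin_b, pin_c and rack above 60 N).
It fails at once if a bystander is knocked more than 20 mm away (distance of any of stain_jar, tape_blue, petri, timer from where it was at the start of the episode above 0.02 m).
It also fails if it takes over 64 s, if anything falls off the work surface, if the arm or the gripper's body presses on something with over 40 N, if the wrist force passes 120 N, or if a joint passes its speed limit or range.

## Working session

There is one attempt and no reset: what is moved stays moved. The work goes in short steps, Python scripts to look and compute and a tool call to move; the robot and the scene stay as the last step left them, time stands still between calls to the robot, and variables do not carry over. Pictures are saved under pics/ and viewed, at most 10 in all, crops included, and the job is handed in when it is done.

Besides the shell and the picture viewer there is one more tool, called after "Call:" in YAML: its name, and indented under it one key for each argument. move_arm: Moves the arm, as the interface text tells. Its arguments: {"type":"object","properties":{"increments":{"type":"string"},"grip_force":{"type":"number"}},"required":["increments"]}

```bash
mkdir -p pics; cat > h.py <<'E'
import numpy as np, cv2
from scipy.spatial.transform import Rotation as R
from bench import ctrl
def cam(n): return ctrl.get_image(n)
def rot(im):
    o=np.array(im['orientation'],float); return o if o.shape==(3,3) else R.from_rotvec(o).as_matrix()
def cloud(im):
    v,u=np.mgrid[0:420,0:560]; d=im['depth']
    p=np.stack([(u-im['cx'])/im['fx']*d,(v-im['cy'])/im['fy']*d,d],-1)
    return p@rot(im).T+np.array(im['position'])
def save(im,n): cv2.imwrite('pics/'+n,im['frame'][:,:,::-1])
E
python3 - <<'E'
from h import *
s=ctrl.get_state(); print({k:np.round(v,3) for k,v in s.items()}, ctrl.grip_point_offset)
t=cam('top'); save(t,'top0.png'); sd=cam('side'); save(sd,'side0.png')
print(t['position'],t['orientation'],sd['position'])
for n in ['rack','pin_a','stain_jar','tape_blue','petri','timer','mouth','home2']:
    for im in (t,sd):
        try: print(n,[(np.round(r['centre'],3),round(r['score'],2)) for r in ctrl.find_in(n,im)][:4])
        except Exception as e: print(n,e)
E
```

```text
{'time': np.float64(0.0), 'joint_positions': array([ 1.164,  0.322, -0.07 ,  1.452,  0.023,  1.371, -0.057]), 'qd': array([-0.002, -0.001,  0.   ,  0.   , -0.002,  0.001,  0.001]), 'joint_torque': array([ 1.0000e-03, -4.9128e+01, -4.0400e-01, -3.1252e+01, -6.4000e-02,
        4.4000e-02,  0.0000e+00]), 'position': array([ 0.265, -0.593,  0.221]), 'tool_rot': array([-3.07e+00, -6.56e-01,  1.00e-03]), 'ft_force': array([ 0.043, -0.428, -0.581]), 'torque': array([ 0.009, -0.016,  0.015]), 'grip_force': np.float64(0.0), 'grip_width': np.float64(1.004)} 0.0187
[0.4207178  0.06357272 1.0469933 ] [-2.21556453  2.16148937 -0.12323604] [0.17663244 0.89303346 0.65618008]
rack [(array([0.604, 0.058, 0.006]), 0.71)]
rack [(array([0.608, 0.1  , 0.02 ]), 0.62)]
pin_a [(array([0.532, 0.108, 0.044]), 0.91), (array([ 0.559, -0.013,  0.044]), 0.85), (array([0.549, 0.047, 0.042]), 0.81)]
pin_a [(array([0.53 , 0.111, 0.042]), 0.89), (array([ 0.562, -0.006,  0.042]), 0.77), (array([0.547, 0.051, 0.043]), 0.73)]
stain_jar [(array([0.618, 0.264, 0.096]), 0.73), (array([0.6  , 0.061, 0.007]), 0.66), (array([0.475, 0.26 , 0.016]), 0.36)]
stain_jar [(array([0.609, 0.29 , 0.072]), 0.8), (array([0.611, 0.102, 0.018]), 0.43)]
tape_blue [(array([0.476, 0.259, 0.016]), 0.58)]
tape_blue [(array([0.469, 0.262, 0.023]), 0.56), (array([0.604, 0.101, 0.017]), 0.18)]
petri [(array([ 0.347, -0.141,  0.017]), 0.77)]
petri [(array([ 0.348, -0.134,  0.016]), 0.57)]
timer [(array([0.366, 0.109, 0.012]), 0.85), (array([0.603, 0.061, 0.006]), 0.72)]
timer [(array([0.36 , 0.122, 0.023]), 0.84), (array([0.608, 0.105, 0.019]), 0.34)]
mouth [(array([0.603, 0.06 , 0.009]), 0.86)]
mouth [(array([0.607, 0.098, 0.017]), 0.95)]
home2 [(array([0.603, 0.064, 0.008]), 0.84)]
home2 [(array([0.606, 0.101, 0.021]), 0.63)]
```

View pics/top0.png

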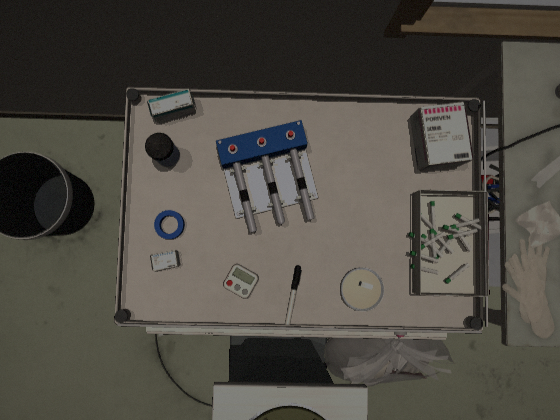

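```bash
python3 - <<'E'
from h import *
t=cam('top'); P=cloud(t)
import numpy as np
# pins from silhouettes
for r in ctrl.silhouettes('pin_a',t)[:4]:
    m=r['region']&(t['depth']>0); q=P[m]; q=q[(q[:,2]>.03)&(q[:,2]<.055)]
    (cx,cy),(w,h),a=cv2.minAreaRect((q[:,:2]*1000).astype(np.float32))
    q2=q[:,:2]-q[:,:2].mean(0); d=np.linalg.svd(q2,full_matrices=False)[2][0]; d=d*np.sign(d[0])
    s=q2@d
    print(r['score'],len(q),np.round([cx,cy,w,h,a],1),'yaw',np.arctan2(d[1],d[0]),'mean',q.mean(0),'ends',q[:,:2].mean(0)+d*s.min(),q[:,:2].mean(0)+d*s.max(),np.percentile(q[:,2],90))
hsv=cv2.cvtColor(t['frame'],cv2.COLOR_RGB2HSV)
m=(P[...,2]>.050)&(P[...,2]<.062)&(P[...,0]>.5)&(abs(P[...,1]-.05)<.14)&(hsv[...,0]>95)&(hsv[...,0]<130)&(hsv[...,1]>100)
q=P[m]; print('hood',len(q),cv2.minAreaRect((q[:,:2]*1000).astype(np.float32)),np.median(q[:,2]))
m=(abs(P[...,2]-.008)<.004)&(P[...,0]>.45)&(P[...,0]<.8)&(abs(P[...,1]-.05)<.13)
q=P[m];print('plate',len(q),cv2.minAreaRect((q[:,:2]*1000).astype(np.float32)))
E
```

```text
0.96 553 [562.9 -10.6 147.9  18.2  16.8] yaw 0.27201078511905064 mean [ 0.56074634 -0.01077057  0.04253677] ends [ 0.49155452 -0.03006983] [0.63400656 0.00966348] 0.04576570577400729
0.9 551 [550.1  48.1 144.3  17.4  14.9] yaw 0.2685446916611473 mean [0.55084486 0.04828022 0.04250798] ends [0.48053732 0.02893215] [0.61971516 0.06723278] 0.04549373830996761
0.71 549 [533.6 105.2 145.2  16.9  15.1] yaw 0.27099107563315383 mean [0.53455501 0.10555632 0.04261084] ends [0.46363575 0.08585315] [0.6035978  0.12473816] 0.04565266485020976<stdin>:8: RuntimeWarning: Mean of empty slice.
  ret = um.true_divide(
Traceback (most recent call last):
IndexError: index 0 is out of bounds for axis 0 with size 0
```

The top view shows the rack around pixel (265,165), with its pins running down-left. The jar is at (158,148), the tape at (169,224), the timer at (240,281) and the petri dish at (361,289).

```bash
python3 - <<'E'
from h import *
t=cam('top'); P=cloud(t)
hsv=cv2.cvtColor(t['frame'],cv2.COLOR_RGB2HSV)
b=(P[...,0]>.5)&(abs(P[...,1]-.05)<.14)&(hsv[...,0]>95)&(hsv[...,0]<130)&(hsv[...,1]>100)
q=P[b&(abs(P[...,2]-.056)<.006)]; print('hood',len(q),cv2.minAreaRect((q[:,:2]*1000).astype(np.float32)),np.median(q[:,2]))
yaw=.27; c,s=np.cos(yaw),np.sin(yaw)
r=cv2.minAreaRect((q[:,:2]*1000).astype(np.float32)); h=np.array(r[0])/1000
O=h-62e-3*np.array([c,s]); print('rack origin from hood',O)
# band centres: dark pixels on pins
for k,y in enumerate((.06,0,-.06)):
    X=(P[...,0]-O[0])*c+(P[...,1]-O[1])*s; Y=-(P[...,0]-O[0])*s+(P[...,1]-O[1])*c
    m=(abs(Y-y)<.012)&(P[...,2]>.038)&(P[...,2]<.05)&(X<.033)&(X>-.14)
    d=m&(abs(Y-y)<.006)&(t['frame'].max(-1)<45)
    print('lane',y,'Y',Y[m].mean(),'fit slope',np.polyfit(X[m],Y[m],1)[0],'outer end',np.percentile(X[m],1)," band",d.sum(),X[d].mean() if d.any() else 0, np.percentile(P[...,2][m],80))
E
```

```text
hood 1971 ((643.1674194335938, 73.41719055175781), (52.72240447998047, 179.2545166015625), 15.607416152954102) 0.05618943091968753
rack origin from hood [0.58341362 0.05687984]
lane 0.06 Y 0.05999826198771133 fit slope -0.0002955137300044986 outer end -0.10608280626472413  band 63 -0.0327864007678739 0.04474470434217781
lane 0 Y 0.00028663743701787465 fit slope -0.0007015808594181058 outer end -0.10455273702772283  band 66 -0.03147563461574346 0.04479759036436195
lane -0.06 Y -0.05928307823332388 fit slope -0.0004649708692987101 outer end -0.11043823415708574  band 62 -0.036062732183867185 0.04478324602005879
```

```bash
python3 - <<'E'
from h import *
t=cam('top'); P=cloud(t)
for x0 in np.arange(.25,.85,.1):
    print(round(x0,2),[round(float(P[...,2][(abs(P[...,0]-x0-.05)<.05)&(abs(P[...,1]-y0)<.05)].max(initial=-1)),2) for y0 in np.arange(-.65,.4,.1)])
E
```

```text
0.25 [-0.08, -0.07, -0.07, 0.06, 0.06, 0.05, 0.05, 0.05, 0.05, 0.05, 0.05]
0.35 [-0.08, -0.06, -0.07, 0.06, 0.06, 0.02, 0.02, 1.05, 0.02, 0.03, 0.03]
0.45 [-0.05, -0.05, -0.07, 0.06, 0.06, 0.01, 0.05, 0.05, 0.05, 0.02, 0.03]
0.55 [-0.07, -0.06, -0.07, 0.08, 0.08, 0.01, 0.06, 0.08, 0.08, 0.1, 0.03]
0.65 [-0.07, -0.07, -0.07, 0.08, 0.08, 0.01, 0.06, 0.08, 0.06, 0.06, 0.06]
0.75 [-0.06, -0.07, -0.07, 0.03, 0.03, 0.03, 0.04, 0.03, 0.03, 0.03, 0.03]
```

Call:
move_arm:
  increments: "0 0 0 0 0 -1 60;0 0 0 0 0 -1 120;0 0 0 0 0 -1 140;0 0 0 0 0 -1 140;0 0 0 0 0 -1 140;0 0 0 0 0 -1 140;0 0 0 0 0 -1 140;0 0 0 0 0 -1 140"
  grip_force: 15

```text
time: 1.77
position: [0.2655, -0.5933, 0.2226]
tool_rot: [3.111, 0.438, -0.0]
ft_force: [-0.7, -0.4, 0.4]
grip_width: 0.498
grip_force: 0.0
```

Call:
move_arm:
  increments: "18 36 0 0 0 0 140;18.4 36.4 0 0 0 0 140;18.4 36.4 0 0 0 0 140;18.4 36.4 0 0 0 0 140;18.4 36.4 0 0 0 0 140;18.4 36.4 0 0 0 0 140;18.4 36.4 0 0 0 0 140;18.4 36.4 0 0 0 0 140"

```text
time: 2.43
position: [0.4129, -0.3007, 0.2229]
tool_rot: [3.11, 0.438, 0.001]
ft_force: [0.7, 0.1, 1.0]
grip_width: 0.451
grip_force: 0.0
```

Call:
move_arm:
  increments: "18.4 36.4 0 0 0 0 140;18.4 36.4 0 0 0 0 140;18.4 36.4 0 0 0 0 140;18.4 36.4 0 0 0 0 140;18.4 36.4 0 0 0 0 140;18.4 36.4 0 0 0 0 140;18.4 36.4 0 0 0 0 140;18 36 0 0 0 -0.6 140"

```text
time: 3.1
position: [0.5598, -0.0099, 0.223]
tool_rot: [3.113, 0.422, 0.001]
ft_force: [0.6, -0.6, 0.0]
grip_width: 0.449
grip_force: 0.0
```

```bash
python3 - <<'E'
from h import *
s=ctrl.get_state(); print({k:np.round(v,4) for k,v in s.items()})
E
```

```text
{'time': np.float64(3.1), 'joint_positions': array([ 0.4797,  0.1671, -0.5669,  1.6627,  0.0925,  1.3376, -1.4036]), 'qd': array([-0.649 ,  0.4965, -0.3265, -0.4681,  0.3108,  0.0697, -1.1432]), 'joint_torque': array([ 2.56450e+00, -3.94606e+01, -2.64980e+00, -2.91069e+01,
       -5.17200e-01,  3.71000e-02,  1.27430e+00]), 'position': array([ 0.5598, -0.0099,  0.223 ]), 'tool_rot': array([3.1126e+00, 4.2190e-01, 1.4000e-03]), 'ft_force': array([ 0.5692, -0.5718,  0.0257]), 'torque': array([-0.0178, -0.049 , -0.0271]), 'grip_force': np.float64(0.0), 'grip_width': np.float64(0.4494)}
```

Call:
move_arm:
  increments: "-1 -2 -30 0 0 0 140;0 0 -35 0 0 0 140;0 0 -35 0 0 0 140;0 0 -33 0 0 0 140;0 0 -30 0 0 0 140;0 0 -23 0 0 0 140;0 0 -13 0 0 0 140;0 0 -6 0 0 0 140"

```text
time: 3.77
position: [0.5567, -0.0138, 0.0156]
tool_rot: [-3.112, -0.423, 0.005]
ft_force: [-0.7, -1.0, 1.2]
grip_width: 0.45
grip_force: 0.0
```

Call:
move_arm:
  increments: "0 0 0 0 0 0 170;0 0 0 0 0 0 255;0 0 0 0 0 0 255;0 0 0 0 0 0 255;0 0 0 0 0 0 255;0 0 0 0 0 0 255;0 0 0 0 0 0 255;0 0 0 0 0 0 255"
  grip_force: 15

```text
time: 4.43
position: [0.5591, -0.013, 0.0189]
tool_rot: [-3.113, -0.425, -0.003]
ft_force: [-1.0, 1.7, 5.6]
grip_width: 0.175
grip_force: 15.0
```

Call:
move_arm:
  increments: "2.9 0.8 0 0 0 0 255;3.9 1.1 0 0 0 0 255;3.9 1.1 0 0 0 0 255;3.9 1.1 0 0 0 0 255;2.9 0.8 0 0 0 0 255;2.9 0.8 0 0 0 0 255;2.9 0.8 0 0 0 0 255;0 0 0 0 0 0 255"

```text
time: 5.1
position: [0.5794, -0.0074, 0.0186]
tool_rot: [3.112, 0.424, -0.008]
ft_force: [-8.6, 0.4, 12.6]
grip_width: 0.179
grip_force: 15.0
```

Call:
move_arm:
  increments: "2.9 0.8 1 0 0 0 255;2.9 0.8 0 0 0 0 255;2.9 0.8 0 0 0 0 255;2.9 0.8 0 0 0 0 255;2.9 0.8 0 0 0 0 255;1.9 0.5 0 0 0 0 255;0 0 0 0 0 0 255;0 0 0 0 0 0 255"

```text
time: 5.77
position: [0.5962, -0.0027, 0.0188]
tool_rot: [3.113, 0.424, -0.006]
ft_force: [-5.5, 0.6, 5.6]
grip_width: 0.18
grip_force: 15.0
```

```bash
cat >> h.py <<'E'
c,s=np.cos(.27),np.sin(.27); O=np.array([.5834,.0569])
def lanes(im):
    P=cloud(im); X=(P[...,0]-O[0])*c+(P[...,1]-O[1])*s; Y=-(P[...,0]-O[0])*s+(P[...,1]-O[1])*c
    for y in (.06,0,-.06):
        m=(abs(Y-y)<.011)&(P[...,2]>.037)&(P[...,2]<.048)&(X<.033)&(X>-.14)
        d=m&(abs(Y-y)<.006)&(im['frame'].max(-1)<45)
        print('lane',y,m.sum(),'outer',np.round(np.percentile(X[m],[0,1,3]),4) if m.any() else 0,'band',d.sum(),X[d].mean() if d.any() else 0)
E
python3 - <<'E'
from h import *
a=cam('top');b=cam('side')
lanes(a);lanes(b)
save(b,'side1.png')
E
```

```text
lane 0.06 522 outer [-0.108  -0.1067 -0.1042] band 60 -0.03200276093857057
lane 0 291 outer [-0.1065 -0.1051 -0.1031] band 58 -0.037815617897013945
lane -0.06 67 outer [-0.0733 -0.0731 -0.0722] band 15 -0.04652027051452123
lane 0.06 325 outer [-0.1066 -0.1055 -0.1024] band 9 -0.03363297998549648
lane 0 289 outer [-0.1051 -0.1029 -0.1001] band 20 -0.031081374416962692
lane -0.06 100 outer [-0.0722 -0.072  -0.0712] band 1 -0.01802725357122826
```

View pics/side1.png

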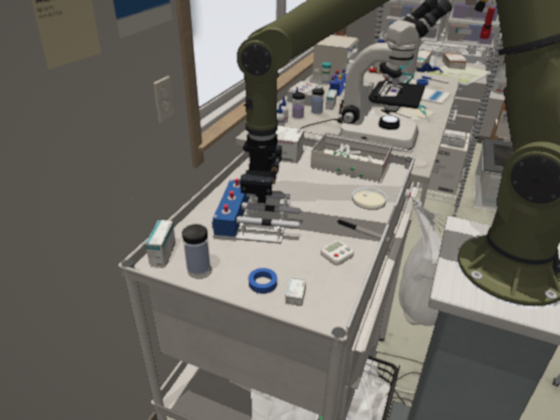

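The side picture shows the gripper at (262,180) on the right lane. The measured outer end has reached x ≈ -73, so this pin is chamfer first and nearly home. I'll push the last few mm.

Call:
move_arm:
  increments: "1.9 0.5 0 0 0 0 255;1.9 0.5 0 0 0 0 255;1.9 0.5 0 0 0 0 255;1 0.3 0 0 0 0 255;0 0 0 0 0 0 255;0 0 0 0 0 0 255;0 0 0 0 0 0 180;0 0 0 0 0 0 140"

```text
time: 6.53
position: [0.6044, -0.0015, 0.0186]
tool_rot: [3.112, 0.424, 0.0]
ft_force: [0.5, -0.3, -0.1]
grip_width: 0.253
grip_force: 0.0
```

```bash
python3 - <<'E'
from h import *
lanes(cam('top'));lanes(cam('side')); print(ctrl.get_state()['position'],ctrl.get_state()['grip_width'])
E
```

```text
lane 0.06 532 outer [-0.1079 -0.1067 -0.1043] band 61 -0.03246895636830379
lane 0 323 outer [-0.1061 -0.1046 -0.1026] band 69 -0.03158112081002783
lane -0.06 96 outer [-0.0694 -0.0693 -0.0683] band 23 -0.03628571486921611
lane 0.06 330 outer [-0.1066 -0.1053 -0.1019] band 9 -0.031825662130056574
lane 0 280 outer [-0.1051 -0.1027 -0.1003] band 19 -0.03051288402825408
lane -0.06 103 outer [-0.0678 -0.0676 -0.0668] band 0 0
[ 0.60485186 -0.00136604  0.01861385] 0.3377268442484749
```

Call:
move_arm:
  increments: "0 0 15 0 0 0 140;0 0 25 0 0 0 140;-25 17 10 0 0 0 140;-25 17 0 0 0 0 140;-12 13 0 0 0 0 140;0 0 -15 0 0 0 140;0 0 -20 0 0 0 140;0 0 -14 0 0 0 140"

```text
time: 7.3
position: [0.5425, 0.046, 0.0189]
tool_rot: [3.112, 0.425, 0.001]
ft_force: [0.2, -0.6, -0.7]
grip_width: 0.451
grip_force: 0.0
```

Call:
move_arm:
  increments: "0 0 0 0 0 0 140;0 0 0 0 0 0 170;0 0 0 0 0 0 255;0 0 0 0 0 0 255;0 0 0 0 0 0 255;0 0 0 0 0 0 255;0 0 0 0 0 0 255;0 0 0 0 0 0 255"

```text
time: 7.97
position: [0.5436, 0.0451, 0.0205]
tool_rot: [3.112, 0.423, 0.003]
ft_force: [1.4, -2.4, 3.7]
grip_width: 0.179
grip_force: 15.0
```

Call:
move_arm:
  increments: "1.9 0.5 1 0 0 0 255;1.9 0.5 0 0 0 0 255;1.9 0.5 0 0 0 0 255;1.9 0.5 0 0 0 0 255;1.9 0.5 0 0 0 0 255;1.9 0.5 0 0 0 0 255;0 0 0 0 0 0 255;0 0 0 0 0 0 255"

```text
time: 8.63
position: [0.5509, 0.0473, 0.0203]
tool_rot: [3.111, 0.422, -0.012]
ft_force: [-8.5, -6.8, 10.9]
grip_width: 0.175
grip_force: 15.0
```

```bash
python3 - <<'E'
from h import *
lanes(cam('top'));lanes(cam('side'))
E
```

```text
lane 0.06 274 outer [-0.1079 -0.1075 -0.1063] band 57 -0.06868530860463085
lane 0 0 outer 0 band 0 0
lane -0.06 0 outer 0 band 0 0
lane 0.06 322 outer [-0.1066 -0.1055 -0.102 ] band 23 -0.032637385939481574
lane 0 101 outer [-0.0975 -0.0957 -0.0953] band 0 0
lane -0.06 17 outer [-0.0676 -0.0676 -0.0676] band 0 0
```

Call:
move_arm:
  increments: "1.9 0.5 0 0 0 0 255;1.9 0.5 0 0 0 0 255;1.9 0.5 0 0 0 0 255;1.9 0.5 0 0 0 0 255;0 0 0 0 0 0 255;0 0 0 0 0 0 255;0 0 0 0 0 0 255;0 0 0 0 0 0 255"

```text
time: 9.4
position: [0.5536, 0.0479, 0.0188]
tool_rot: [3.109, 0.422, -0.028]
ft_force: [-16.7, -8.6, 12.9]
grip_width: 0.179
grip_force: 15.0
```

```bash
python3 - <<'E'
from h import *
lanes(cam('side'));lanes(cam('top'))
E
```

```text
lane 0.06 329 outer [-0.1064 -0.1055 -0.1024] band 17 -0.032558192181922956
lane 0 93 outer [-0.0957 -0.0955 -0.0949] band 0 0
lane -0.06 25 outer [-0.068  -0.0679 -0.0678] band 0 0
lane 0.06 270 outer [-0.1079 -0.1075 -0.1062] band 52 -0.0649767508365178
lane 0 0 outer 0 band 0 0
lane -0.06 0 outer 0 band 0 0
```

Call:
move_arm:
  increments: "-3.9 -1.1 0 0 0 0 255;-3.9 -1.1 0 0 0 0 255;0 0 0 0 0 0 180;0 0 0 0 0 0 140;0 0 0 0 0 0 140;0 0 15 0 0 0 140;0 0 25 0 0 0 140;0 0 10 0 0 0 140"

```text
time: 10.17
position: [0.5555, 0.0506, 0.0731]
tool_rot: [-3.112, -0.426, -0.006]
ft_force: [0.2, 0.1, 0.3]
grip_width: 0.438
grip_force: 0.0
```

Call:
move_arm:
  increments: "-14 26 0 0 0 0 140;-14 27 0 0 0 0 140;0 0 -10 0 0 0 140;0 0 -23 0 0 0 140;0 0 -20 0 0 0 140;0 0 0 0 0 0 140;0 0 0 0 0 0 180;0 0 0 0 0 0 255"

```text
time: 10.83
position: [0.5265, 0.1025, 0.0184]
tool_rot: [-3.112, -0.424, -0.002]
ft_force: [-0.5, 0.8, -0.3]
grip_width: 0.374
grip_force: 0.0
```

Call:
move_arm:
  increments: "0 0 0 0 0 0 255;0 0 0 0 0 0 255;0 0 0 0 0 0 255;0 0 0 0 0 0 255;2.9 0.8 0 0 0 0 255;2.9 0.8 0 0 0 0 255;2.9 0.8 0 0 0 0 255;2.9 0.8 0 0 0 0 255"

```text
time: 11.5
position: [0.5362, 0.1052, 0.0184]
tool_rot: [3.112, 0.424, -0.004]
ft_force: [-5.9, -0.1, 9.6]
grip_width: 0.18
grip_force: 15.0
```

```bash
python3 - <<'E'
from h import *
lanes(cam('side'));lanes(cam('top'))
E
```

```text
lane 0.06 107 outer [-0.0965 -0.0964 -0.0953] band 0 0
lane 0 81 outer [-0.0977 -0.0976 -0.0967] band 0 0
lane -0.06 23 outer [-0.0676 -0.0675 -0.0673] band 0 0
lane 0.06 0 outer 0 band 0 0
lane 0 0 outer 0 band 0 0
lane -0.06 381 outer [-0.0694 -0.0688 -0.0667] band 62 0.0058915041960913616
```

Call:
move_arm:
  increments: "2.9 0.8 0.5 0 0 0 255;2.9 0.8 0 0 0 0 255;2.9 0.8 0 0 0 0 255;2.9 0.8 0 0 0 0 255;2.9 0.8 0 0 0 0 255;0 0 0 0 0 0 255;0 0 0 0 0 0 255;0 0 0 0 0 0 255"

```text
time: 12.27
position: [0.5505, 0.1092, 0.0185]
tool_rot: [3.112, 0.424, -0.005]
ft_force: [-4.8, 0.1, 7.2]
grip_width: 0.178
grip_force: 15.0
```

Call:
move_arm:
  increments: "2.9 0.8 0 0 0 0 255;2.9 0.8 0 0 0 0 255;2.9 0.8 0 0 0 0 255;1.9 0.5 0 0 0 0 255;1.9 0.5 0 0 0 0 255;1.9 0.5 0 0 0 0 255;0 0 0 0 0 0 255;0 0 0 0 0 0 255"

```text
time: 12.93
position: [0.5638, 0.1129, 0.0184]
tool_rot: [3.112, 0.424, -0.009]
ft_force: [-7.7, -0.8, 9.5]
grip_width: 0.179
grip_force: 15.0
```

```bash
python3 - <<'E'
from h import *
lanes(cam('side'))
E
```

```text
lane 0.06 93 outer [-0.0678 -0.0675 -0.0669] band 0 0
lane 0 148 outer [-0.0979 -0.0975 -0.0953] band 7 -0.03041117003370312
lane -0.06 80 outer [-0.0678 -0.0678 -0.0668] band 0 0
```

Call:
move_arm:
  increments: "1.9 0.5 0 0 0 0 255;1 0.3 0 0 0 0 255;0 0 0 0 0 0 255;0 0 0 0 0 0 180;0 0 0 0 0 0 140;0 0 5 0 0 0 140;0 0 25 0 0 0 140;0 0 20 0 0 0 140"

```text
time: 13.65
position: [0.569, 0.1136, 0.0686]
tool_rot: [-3.113, -0.424, 0.001]
ft_force: [1.4, -0.2, 0.2]
grip_width: 0.429
grip_force: 0.0
```

Call:
move_arm:
  increments: "-5 -30 0 0 0 0 140;-6.6 -34 0 0 0 0 140;0 0 -10 0 0 0 140;0 0 -22 0 0 0 140;0 0 -18 0 0 0 140;0 0 0 0 0 0 140;0 0 0 0 0 0 180;0 0 0 0 0 0 255"

```text
time: 14.32
position: [0.5584, 0.0501, 0.019]
tool_rot: [3.113, 0.424, 0.002]
ft_force: [0.1, 0.7, 0.0]
grip_width: 0.371
grip_force: 0.0
```

Call:
move_arm:
  increments: "0 0 0 0 0 0 255;0 0 0 0 0 0 255;0 0 0 0 0 0 255;0 0 0 0 0 0 255;2 0.5 0 0 0 0 255;2 0.5 0 0 0 0 255;2 0.5 0 0 0 0 255;0 0 0 0 0 0 255"
  grip_force: 15

```text
time: 14.98
position: [0.5592, 0.0494, 0.0186]
tool_rot: [3.11, 0.422, -0.016]
ft_force: [-14.0, -4.8, 16.0]
grip_width: 0.176
grip_force: 15.0
```

Call:
move_arm:
  increments: "0 0 0 0 0 0 255;0 0 0 0 0 0 255;0 0 0 0 0 0 255;0 0 0 0 0 0 255;0 0 0 0 0 0 255;0 0 0 0 0 0 255;0 0 0 0 0 0 255;0 0 0 0 0 0 255"

```text
time: 15.65
position: [0.5592, 0.0494, 0.0186]
tool_rot: [3.11, 0.422, -0.016]
ft_force: [-13.5, -5.5, 15.9]
grip_width: 0.177
grip_force: 15.0
```

```bash
python3 - <<'E'
from h import *
lanes(cam('side'));lanes(cam('top')); print(np.round(ctrl.get_state()['joint_positions'],3))
E
```

```text
lane 0.06 239 outer [-0.0683 -0.0675 -0.0652] band 15 0.005050512835114479
lane 0 94 outer [-0.0975 -0.0957 -0.095 ] band 0 0
lane -0.06 33 outer [-0.0678 -0.0677 -0.0675] band 0 0
lane 0.06 131 outer [-0.0695 -0.0694 -0.0688] band 48 -0.05818259231882985
lane 0 0 outer 0 band 0 0
lane -0.06 0 outer 0 band 0 0
[ 0.339  0.388 -0.557  1.859  0.248  0.973 -1.628]
```

Call:
move_arm:
  increments: "-2.9 -0.8 0 0 0 0 255;-3.9 -1.1 0 0 0 0 255;-3.9 -1.1 0 0 0 0 255;-3.9 -1.1 0 0 0 0 255;-3.9 -1.1 0 0 0 0 255;-3.9 -1.1 0 0 0 0 255;0 0 0 0 0 0 255;0 0 0 0 0 0 255"
  grip_force: 30

```text
time: 16.42
position: [0.5411, 0.0445, 0.0188]
tool_rot: [3.112, 0.423, 0.0]
ft_force: [0.7, -2.1, 7.6]
grip_width: 0.174
grip_force: 30.0
```

```bash
python3 - <<'E'
from h import *
lanes(cam('side'))
p=ctrl.get_state()['position'];print((p[0]-O[0])*c+(p[1]-O[1])*s,-(p[0]-O[0])*s+(p[1]-O[1])*c)
E
```

```text
lane 0.06 233 outer [-0.0678 -0.0673 -0.0655] band 8 0.004232018228827704
lane 0 142 outer [-0.1149 -0.1146 -0.1127] band 0 0
lane -0.06 20 outer [0.0226 0.0228 0.0232] band 0 0
-0.04407860017860693 -0.0007285153408497155
```

Call:
move_arm:
  increments: "0 0 5 0 0 0 255;0 0 10 0 0 0 255;0 0 20 0 0 0 255;0 0 25 0 0 0 255;0 0 20 0 0 0 255;0 0 0 0 0 4 255;0 0 0 0 0 7 255;0 0 0 0 0 7 255"
  grip_force: 50

```text
time: 17.13
position: [0.5397, 0.0457, 0.0981]
tool_rot: [-3.004, -0.916, 0.003]
ft_force: [-0.2, -0.1, -3.1]
grip_width: 0.166
grip_force: 50.0
```

Call:
move_arm:
  increments: "0 0 0 0 0 7 255;0 0 0 0 0 7 255;0 0 0 0 0 7 255;0 0 0 0 0 7 255;0 0 0 0 0 7 255;0 0 0 0 0 7 255;0 0 0 0 0 7 255;0 0 0 0 0 7 255"

```text
time: 17.8
position: [0.5393, 0.0456, 0.0975]
tool_rot: [-2.221, -2.218, 0.003]
ft_force: [0.2, 0.8, -1.8]
grip_width: 0.167
grip_force: 50.0
```

Call:
move_arm:
  increments: "0 0 0 0 0 7 255;0 0 0 0 0 7 255;0 0 0 0 0 7 255;0 0 0 0 0 7 255;0 0 0 0 0 7 255;0 0 0 0 0 7 255;0 0 0 0 0 7 255;0 0 0 0 0 7 255"

```text
time: 18.47
position: [0.5393, 0.0455, 0.0975]
tool_rot: [-0.92, -3.001, 0.001]
ft_force: [-0.4, 0.1, -1.5]
grip_width: 0.169
grip_force: 50.0
```

```bash
python3 - <<'E'
from h import *
s=ctrl.get_state(); print({k:np.round(v,4) for k,v in s.items()}); print(R.from_rotvec(s['tool_rot']).as_matrix().round(3))
E
```

```text
{'time': np.float64(18.4667), 'joint_positions': array([ 0.6783,  0.3221, -0.9317,  1.8433,  0.2849,  1.1212,  0.6205]), 'qd': array([ 0.1987,  0.0848, -0.2538, -0.0034,  0.1244,  0.0312,  1.3591]), 'joint_torque': array([ -1.0083, -34.6499,  -7.1907, -28.4797,  -0.1638,   0.0587,
        -1.4271]), 'position': array([0.5393, 0.0455, 0.0975]), 'tool_rot': array([-9.2000e-01, -3.0007e+00,  1.0000e-03]), 'ft_force': array([-0.3997,  0.0701, -1.5132]), 'torque': array([ 0.0504, -0.1575, -0.0279]), 'grip_force': np.float64(49.9977), 'grip_width': np.float64(0.1689)}
[[-0.828  0.56  -0.003]
 [ 0.56   0.828  0.   ]
 [ 0.003 -0.002 -1.   ]]
```

Call:
move_arm:
  increments: "0 0 0 0 0 7 255;0 0 0 0 0 7 255;0 0 0 0 0 7 255;0 0 0 0 0 7 255;0 0 0 0 0 7 255;0 0 0 0 0 7 255;0 0 0 0 0 7 255;0 0 0 0 0 0.7 255"

```text
time: 19.13
position: [0.5395, 0.0454, 0.0975]
tool_rot: [0.422, -3.11, -0.001]
ft_force: [-0.2, 0.1, -2.0]
grip_width: 0.168
grip_force: 50.0
```

Call:
move_arm:
  increments: "0 0 0 0 0 0 255;0 0 0 0 0 0 255;0 0 0 0 0 0 255;0 0 0 0 0 0 255;0 0 0 0 0 0 255;0 0 0 0 0 0 255;0 0 0 0 0 0 255;0 0 0 0 0 0 255"

```text
time: 19.8
position: [0.5411, 0.045, 0.0981]
tool_rot: [-0.416, 3.114, 0.0]
ft_force: [0.0, 0.4, -2.4]
grip_width: 0.169
grip_force: 50.0
```

```bash
python3 - <<'E'
from h import *
s=ctrl.get_state(); M=R.from_rotvec(s['tool_rot']).as_matrix(); print(M.round(4),np.degrees(np.arctan2(M[1,0],M[0,0])),s['position'],s['joint_positions'].round(2))
for n in('side','top'):
    im=cam(n);P=cloud(im); X=(P[...,0]-O[0])*.96377+(P[...,1]-O[1])*.26673; Y=-(P[...,0]-O[0])*.26673+(P[...,1]-O[1])*.96377
    m=(abs(Y)<.02)&(P[...,2]>.1)&(P[...,2]<.135)&(X>-.14)&(X<.06)&((X<-.057)|(X>-.03))
    if m.sum()>10:
        print(n,m.sum(),'X',np.percentile(X[m],[1,99]))
        for a,b in((-.14,-.09),(-.09,-.057),(-.03,0),(0,.06)):
            k=m&(X>a)&(X<b)
            if k.sum(): print(a,k.sum(),np.percentile(P[...,2][k],[50,90]),np.median(Y[k]))
im=cam('side');save({'frame':cv2.resize(im['frame'][140:280,180:367],None,fx=4,fy=4)},'s2.png')
E
```

```text
[[-9.650e-01 -2.622e-01 -0.000e+00]
 [-2.622e-01  9.650e-01  1.000e-04]
 [-0.000e+00  1.000e-04 -1.000e+00]] -164.79979631767443 [0.54109202 0.04500179 0.09809487] [ 0.8   0.39 -1.09  1.84  0.38  1.15  1.41]
side 298 X [-0.11767545  0.03000812]
-0.14 85 [0.12020781 0.12449112] 0.005451781519466754
-0.09 85 [0.1196324  0.12367531] 0.006260998784200823
-0.03 51 [0.11719681 0.12077134] 0.006696815589799943
0 77 [0.1177265 0.1229409] 0.005805643995900854
```

View pics/s2.png

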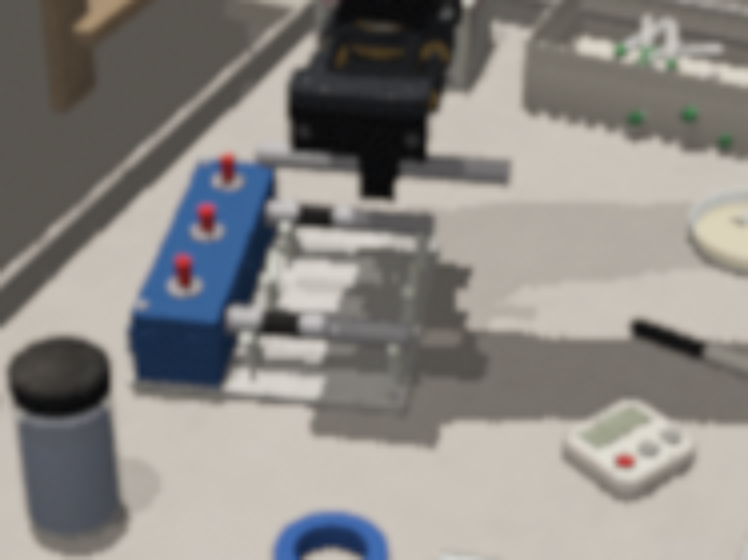

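Picture: the pin hangs level at (385,165) and is aligned with the middle lane. The two home pins and the bystanders are untouched. I'll lower it now.

Call:
move_arm:
  increments: "0 0 -20 0 0 0 255;0 0 -22 0 0 0 255;0 0 -18 0 0 0 255;0 0 -10 0 0 0 255;0 0 -5 0 0 0 255;0 0 -2 0 0 0 255;0 0 0 0 0 0 255;0 0 0 0 0 0 255"

```text
time: 20.62
position: [0.5419, 0.0452, 0.022]
tool_rot: [-0.416, 3.112, 0.0]
ft_force: [-0.2, 0.6, -1.8]
grip_width: 0.166
grip_force: 50.0
```

Call:
move_arm:
  increments: "0 0 0 0 0 0 255;0 0 -1 0 0 0 255;0 0 0 0 0 0 220;0 0 0 0 0 0 190;0 0 0 0 0 0 180;0 0 0 0 0 0 180;0 0 0 0 0 0 255;0 0 0 0 0 0 255"
  grip_force: 15

```text
time: 21.28
position: [0.5413, 0.045, 0.0203]
tool_rot: [-0.416, 3.114, 0.0]
ft_force: [0.3, -0.6, -0.0]
grip_width: 0.21
grip_force: 0.0
```

```bash
python3 - <<'E'
from h import *
lanes(cam('side'));lanes(cam('top'))
E
```

```text
lane 0.06 232 outer [-0.0676 -0.067  -0.0649] band 8 0.0074469523058667015
lane 0 141 outer [-0.1174 -0.1169 -0.115 ] band 0 0
lane -0.06 17 outer [0.0231 0.0234 0.0241] band 0 0
lane 0.06 255 outer [-0.062  -0.061  -0.0504] band 114 -0.018209669201167608
lane 0 9 outer [-0.1188 -0.1188 -0.1187] band 0 0
lane -0.06 0 outer 0 band 0 0
```

Call:
move_arm:
  increments: "0 0 0 0 0 0 255;0 0 0 0 0 0 255;0 0 0 0 0 0 255;2.9 0.8 0 0 0 0 255;3.9 1.1 0 0 0 0 255;3.9 1.1 0 0 0 0 255;2.9 0.8 0 0 0 0 255;2.9 0.8 0 0 0 0 255"

```text
time: 22.05
position: [0.5573, 0.0489, 0.0201]
tool_rot: [0.415, -3.112, 0.002]
ft_force: [-3.2, -3.7, 5.3]
grip_width: 0.176
grip_force: 15.0
```

Call:
move_arm:
  increments: "1.9 0.5 0 0 0 0 255;1.9 0.5 0 0 0 0 255;1.9 0.5 0 0 0 0 255;1.9 0.5 0 0 0 0 255;1.9 0.5 0 0 0 0 255;1.9 0.5 0 0 0 0 255;0 0 0 0 0 0 255;0 0 0 0 0 0 255"

```text
time: 22.72
position: [0.5678, 0.0519, 0.0201]
tool_rot: [0.415, -3.111, 0.002]
ft_force: [-4.9, -3.8, 6.6]
grip_width: 0.18
grip_force: 15.0
```

Call:
move_arm:
  increments: "2.9 0.8 0 0 0 0 255;2.9 0.8 0 0 0 0 255;2.9 0.8 0 0 0 0 255;2.9 0.8 0 0 0 0 255;2.9 0.8 0 0 0 0 255;1.9 0.5 0 0 0 0 255;0 0 0 0 0 0 255;0 0 0 0 0 0 255"

```text
time: 23.38
position: [0.5845, 0.0565, 0.0201]
tool_rot: [0.415, -3.111, 0.002]
ft_force: [-4.3, -2.7, 6.0]
grip_width: 0.175
grip_force: 15.0
```

Call:
move_arm:
  increments: "1.9 0.5 0 0 0 0 255;1.9 0.5 0 0 0 0 255;1.9 0.5 0 0 0 0 255;1 0.3 0 0 0 0 255;0 0 0 0 0 0 255;0 0 0 0 0 0 255;0 0 0 0 0 0 255;0 0 0 0 0 0 255"

```text
time: 24.05
position: [0.5895, 0.0579, 0.0201]
tool_rot: [0.414, -3.108, 0.003]
ft_force: [-8.8, -3.9, 10.7]
grip_width: 0.182
grip_force: 15.0
```

```bash
python3 - <<'E'
from h import *
lanes(cam('side'));lanes(cam('top'))
E
```

```text
lane 0.06 234 outer [-0.068  -0.0674 -0.0653] band 23 0.006302202787076256
lane 0 111 outer [-0.068  -0.0676 -0.0667] band 0 0
lane -0.06 97 outer [-0.0673 -0.0668 -0.0664] band 0 0
lane 0.06 298 outer [-0.0694 -0.0689 -0.0671] band 84 0.002464279497577263
lane 0 122 outer [-0.0693 -0.0691 -0.0686] band 5 -0.03539598790825664
lane -0.06 0 outer 0 band 0 0
```

All three outer ends agree to within 1 mm, at the home position. I'll release, retreat and check.

Call:
move_arm:
  increments: "0.9 0.2 0 0 0 0 255;0.9 0.2 0 0 0 0 255;0 0 0 0 0 0 255;0 0 0 0 0 0 180;0 0 0 0 0 0 140;0 0 0 0 0 0 140;0 0 8 0 0 0 140;0 0 15 0 0 0 140"

```text
time: 24.82
position: [0.5934, 0.0596, 0.0425]
tool_rot: [0.416, -3.112, -0.002]
ft_force: [0.5, -0.2, -0.5]
grip_width: 0.421
grip_force: 0.0
```

Call:
move_arm:
  increments: "0 0 30 0 0 0 140;0 0 40 0 0 0 140;0 0 40 0 0 0 140;-20 -35 0 0 0 0 140;-20 -35 0 0 0 0 140;-15 -35 0 0 0 0 140;-10 -35 0 0 0 0 140;0 -35 0 0 0 0 140"

```text
time: 25.48
position: [0.528, -0.1171, 0.1549]
tool_rot: [-0.417, 3.113, -0.005]
ft_force: [1.3, -0.5, 0.5]
grip_width: 0.45
grip_force: 0.0
```

```bash
python3 - <<'E'
from h import *
a=cam('side');b=cam('top');lanes(a);lanes(b);save(b,'top3.png')
for n in ['stain_jar','tape_blue','petri','timer']: print(n,[r['centre'] for r in ctrl.find_in(n,b)][:1])
E
```

```text
lane 0.06 235 outer [-0.068  -0.0674 -0.0652] band 12 0.005228750642912922
lane 0 213 outer [-0.0679 -0.0676 -0.066 ] band 10 0.008752456339887521
lane -0.06 187 outer [-0.0678 -0.0665 -0.0651] band 6 0.007291208344352678
lane 0.06 379 outer [-0.0694 -0.0687 -0.0666] band 62 0.005809408598562692
lane 0 377 outer [-0.0694 -0.0685 -0.0665] band 63 0.006181219071809991
lane -0.06 378 outer [-0.0694 -0.0686 -0.0661] band 61 0.006169117882818062
stain_jar [[0.6157, 0.2641, 0.1002]]
tape_blue [[0.4745, 0.261, 0.0122]]
petri [[0.3499, -0.1424, 0.0113]]
timer [[0.3664, 0.109, 0.0175]]
```

View pics/top3.png

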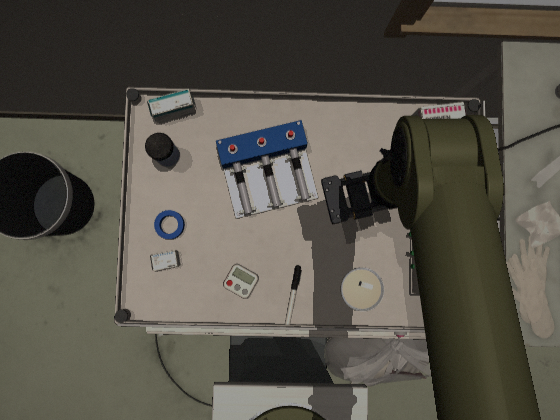

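The picture shows all three pins home, with their bands level near (240,175), (268,172) and (297,165). The gripper is clear of them at (345,197) and the bystanders are in place.

```bash
python3 -c "
from bench import ctrl
print(ctrl.close_job())"
```

```text
the job is handed in; nothing more can be done
None
```

I handed in the job after about 25 s of the 64 s allowed: the middle pin was the reversed one and I turned it round, and the last pictures show all three pins fully home and let go with the bystanders unmoved; no verdict came back.

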